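# Fetch the part from behind the bottles

## Task

The milled aluminium part is wanted on the steel surface plate for measuring, but three bottles stand close in front of it in the wooden caddy. First move all three bottles onto the grey mat, standing; with them there, lay the part flat, boss up, in the middle of the surface plate; and only then put every bottle back upright on the very place in the caddy where it stood before. Do not knock a bottle over, and leave the thickness gauge and the timer alone.

Things in the scene. Friction and masses are not known exactly. Their poses are not given: they have to be found in the camera images.
- caddy: fixed shallow wooden bottle caddy, 200 (its x) x 240 (its y) mm; origin at the centre of its underside. Flat floor at z = 6 mm; rim 6 mm wide up to z = 14 mm along the back (+x) and sides. Three flat grey discs of 66 mm diameter at x = -45, y = -72, 0, +72 mm: each bottle starts within 3 mm of the centre of one, which on which varies. The part lies behind them, about x = +12 mm.
- mat: fixed flat grey bench mat with a dark border, 260 (its x) x 140 (its y) x 3 mm, the side area for the bottles; origin at the centre of its underside. It lies on one side of the caddy, the surface plate on the other.
- plate: fixed steel surface plate, 110 x 110 x 15 mm, flat top at z = 15 mm; origin at the centre of its underside. The part goes in the middle of its top.
- square_bottle: loose white square plastic bottle with a round blue screw cap, 50 x 50 x 103 mm, about 0.13 kg; origin at the centre of its underside, z up. Body up to z = 78 mm, cap 39 mm in diameter from z = 83 to 103 mm (grip the cap).
- round_bottle: loose plain white round plastic bottle with white cap, 46 mm diameter x 104 mm, about 0.07 kg; origin at the centre of its underside, z up. Body and shoulder up to z = 88 mm, cap 34 mm in diameter from z = 88 to 104 mm (grip the cap).
- amber_bottle: loose brown glass bottle with a blue cap, 60 mm diameter x 133 mm, the tallest, about 0.32 kg; origin at the centre of its underside, z up. Body and shoulder up to z = 114 mm, cap 39 mm in diameter from z = 114 to 133 mm (grip the cap).
- part: loose milled aluminium part, a block 34 (its x) x 52 (its y) x 12 mm with a round boss of 16 mm diameter on top at y = -10 mm that reaches z = 22 mm, about 0.085 kg; origin at the centre of its underside, z up. Grip it across the 34 mm width, near the middle; there is room for fingers only when the bottles are gone.
- gauge: bystander, leave alone: loose dark blue bench thickness gauge with an upright post, 54 x 48 x 150 mm, behind the surface plate; origin at the centre of its underside.
- timer: bystander, leave alone: loose white bench timer standing upright, 20 (its x) x 68 (its y) x 60 mm, behind the mat; origin at the centre of its underside.
Things that resemble listed ones, but are neither listed nor needed, are in the scene too. Leave any pink, purple or yellow look-alike of the part alone.

How it is judged:
On the way, in this order (a step that is already met when the one before it is completed fails the run):
1. all three bottles stand on the mat (x of square_bottle in the frame of mat between -0.13 and 0.13 m and y of square_bottle in the frame of mat between -0.07 and 0.07 m and z of each of square_bottle, round_bottle, amber_bottle in the frame of mat below 0.008 m and angle between each of square_bottle, round_bottle, amber_bottle's own z axis and vertical below 0.1 rad and linear speed of each of square_bottle, round_bottle, amber_bottle below 0.03 m/s and x of round_bottle in the frame of mat between -0.13 and 0.13 m and y of round_bottle in the frame of mat between -0.07 and 0.07 m and x of amber_bottle in the frame of mat between -0.13 and 0.13 m and y of amber_bottle in the frame of mat between -0.07 and 0.07 m), for 0.2 s.
2. with the bottles on the mat, the part lies flat in the middle of the surface plate (all of step 1 and horizontal distance between part and plate below 0.015 m and z of part in the frame of plate between 0.011 and 0.019 m and angle between part's own z axis and vertical below 0.1 rad and linear speed of part below 0.02 m/s), for 0.2 s.
At the end, for the whole second after the job is handed in: The part lies flat, boss up, on the surface plate, its centre within 15 mm of the plate's centre; each bottle stands upright (within 0.08 rad) in the caddy within 15 mm of where it stood at the start; all at rest (horizontal distance between part and plate below 0.015 m and z of part in the frame of plate between 0.011 and 0.019 m and angle between part's own z axis and vertical below 0.1 rad and linear speed of each of part, square_bottle, round_bottle, amber_bottle below 0.02 m/s and distance of each of square_bottle, round_bottle, amber_bottle from where it was at the start of the episode below 0.015 m and angle between each of square_bottle, round_bottle, amber_bottle's own z axis and vertical below 0.08 rad); the robot touches nothing.
It fails at once if a bottle is knocked over (angle between any of square_bottle, round_bottle, amber_bottle's own z axis and vertical above 0.6 rad).
It fails at once if the thickness gauge or the timer is shifted by more than 20 mm (distance of any of gauge, timer from where it was at the start of the episode above 0.02 m).
It also fails if it takes over 144 s, if anything falls off the work surface, if the arm or the gripper's body presses on something with over 40 N, if the wrist force passes 120 N, or if a joint passes its speed limit or range.

## Robot

A 6-joint arm with a two-finger parallel gripper is mounted at the origin on a cart in front of the work surface, level with it; the furniture and walls round the work are solid. World frame = base frame: x ahead of the robot, y to its left, z up, the work surface at z = 0. Lengths are in m, angles in rad, forces in N, time in s.
With the tool pointing down it reaches from about 0.375 to 0.9 m from the base axis. Payload 3.1 kg.
Tool frame: the origin (TCP) lies at the very end of the fingers, on their centre line; the grasp point (between the pads) lies 19 mm behind it (robot.grip_depth is the distance from the TCP to the grasp point, in m); z points along the fingers, y is the direction in which the jaws open and shut (so a half turn about z gives the same grasp; the last joint's range is limited). The gripper opens to 87 mm and grips with 3 to 60 N. Pads are 19 mm wide; open, the fingers measure 117 mm over their backs; the gripper's body (75 mm by 190 mm) begins 51 mm behind the grasp point.
Start: joints at [1.032, 0.527, 1.433, -0, 1.181, -0.178], TCP at [0.22, 0.585, 0.223] pointing down, gripper open.
Joint ranges: [-3.08, 3.08], [-0.75, 2.2], [0.22, 2.44], [-1.43, 4.57], [0, 2.65], [-2.85, 2.85]. Speed limits (rad/s): [2.79, 2.79, 3.14, 3.14, 3.14, 3.14].

## Interface

Orientations are given as a unit quaternion [x, y, z, w].
In Python, from rig import robot gives the robot as it stands.
- The arm moves only by the tool drive_tool, never from a script. Its argument "series" is a list of rows, each a list of 7 numbers: the shift along the tool's x, y, z in m, then the turn, a rotation vector about the tool's x, y, z in degrees, then the opening, from 0 (shut) to 1 (fully open). A call has 1 to 5 rows; each row shifts and turns the commanded pose from where the row before left it, along the tool's axes as they then stand; what a row does not reach is not made up. A row lasts 1/8 s, in which the tool goes at most 62.5 mm and 10.7 degrees, less where a joint would pass 70% of its speed; a pose out of reach is approached as far as the arm can. A call is refused whole if a number of a shift passes 0.0625 or a number of a turn 10.7, either way. A call with a gripper value outside its range is refused whole. The fingers move at their own pace and stop on an object; "squeeze" is the grip in N (left out, the last holds). Time passes only in rows, so rows that do not move let the fingers close. It gives the time, the measured TCP pose, the force and the opening at its end, in the units of the state.
- robot.get_obs(): the state, without advancing time (a new reading comes with each control period).
- robot.camera(name): name is "scene" or "top" or "wrist"; returns (picture, depth): 384x512x3 uint8, blue, green, red; 384x512 float32, m along the optical axis (not along the pixel's ray), 0 where there is no reading.
- robot.camera_model(name): a dict with "fx", "fy", "cx", "cy" (pixels), "k1" (the pictures are not rectified: a ray, as slopes to the right and down, at radius r is drawn at 1 + k1 r^2 times it, then the intrinsics apply), "R" (3x3) and "t" (3): a world point X has camera coordinates R X + t. Camera axes: x right, y down, z forward; pixel columns grow to the right and rows downward; lengths in m; the calibration is good to about 2 mm. A picture is of the moment at which its call begins: read the wrist's pose just before it. camera_model takes no time and is no camera call; for the wrist camera it gives the pose at the moment of the call.
- robot.hand_in(): hands the job in, once; it reports no verdict.
The state is a dict: "time": time; "q": joint angles; "joint_velocities": joint speeds; "joint_torque": joint torques, N m; "position": TCP position; "tool_rot": TCP orientation; "ft_force": force on the tool from outside, world axes, zero at the start; "moment": the same for the moment, N m; "grip_width": finger opening in m.
Only numpy, scipy, OpenCV 4.12 (cv2) and the standard library are available. Lean on these libraries where they do the work, as an engineer would, in place of code of your own. Each camera call takes 0.05 s, during which the arm holds its last target. There are 200 camera calls.

## Working session

There is one attempt and no reset: what is moved stays moved. The work goes in short steps, Python scripts to look and compute and a tool call to move; the robot and the scene stay as the last step left them, time stands still between calls to the robot, and variables do not carry over. Pictures are saved under pics/ and viewed, about 12 in all and at most 16, crops included, and the job is handed in when it is done.

Besides the shell and the picture viewer there is one more tool, called after "Request:" by a JSON object that holds its "api" and its "payload", one argument or row to a line. drive_tool: Moves the arm, as the interface text tells. Its arguments: {"type":"object","properties":{"series":{"type":"array"},"squeeze":{"type":"number"}},"required":["series"]}

```bash
mkdir -p pics; ls
cat > h.py <<'E'
import numpy as np,cv2
from rig import robot
def snap(n,f):
    m=robot.camera_model(n); im,d=robot.camera(n); cv2.imwrite('pics/'+f+'.png',im); np.savez('pics/'+f,im=im,d=d,**{k:np.array(v) for k,v in m.items()}); return im,d,m
def load(f):
    z=np.load('pics/'+f+'.npz'); return z['im'],z['d'],z
def cloud(d,m):
    h,w=d.shape; K=np.array([[m['fx'],0,m['cx']],[0,m['fy'],m['cy']],[0,0,1.]],float)
    g=np.stack(np.meshgrid(np.arange(w),np.arange(h)),-1).reshape(-1,1,2).astype(float)
    s=cv2.undistortPoints(g,K,np.array([float(m['k1']),0,0,0])).reshape(h,w,2)
    c=np.dstack([s*d[...,None],d]); return (c-np.array(m['t']))@np.array(m['R'])
E
python3 - <<'E'
from h import *
o=robot.get_obs(); print(o)
for n in('scene','top'):
    im,d,m=snap(n,n+'0'); print(n,m)
E
```

```text
pics
{'time': 0.0, 'q': array([ 1.03249262e+00,  5.28469006e-01,  1.43386615e+00,  4.90458530e-06,
        1.18138408e+00, -1.78473320e-01]), 'joint_velocities': array([-1.41673423e-04,  8.30378392e-06,  1.23172182e-03,  2.91328714e-04,
       -9.43829136e-04, -3.31397170e-04]), 'joint_torque': array([ 1.74149645e-03, -4.40046430e+01, -1.76591599e+01,  6.33892254e-02,
        5.81398350e-02, -1.71820516e-04]), 'position': array([0.21965773, 0.58437006, 0.22158138]), 'tool_rot': array([ 1.78946952e-01,  9.83858149e-01, -9.94936867e-04, -3.75089257e-04]), 'ft_force': array([-0.23632753,  0.38476149,  0.51153028]), 'moment': array([ 0.01636744, -0.01994576,  0.02821532]), 'grip_width': 0.08686172871753803}
scene {'fx': 497.79611071227833, 'fy': 497.79611071227833, 'cx': 266.5577145268402, 'cy': 190.1452853887439, 'k1': -0.19728016723345812, 'R': array([[ 0.98879736,  0.148671  , -0.01329305],
       [ 0.11219578, -0.79902349, -0.59073985],
       [-0.09844735,  0.58263058, -0.80675258]]), 't': array([-0.52418442,  0.00276012,  1.41891421])}
top {'fx': 435.23394863352456, 'fy': 435.23394863352456, 'cx': 259.29808706047857, 'cy': 194.15616645760272, 'k1': -0.03523025292975745, 'R': array([[ 0.00590696, -0.99994425,  0.00875199],
       [-0.99474701, -0.00677024, -0.10213989],
       [ 0.10219345, -0.00810268, -0.99473154]]), 't': array([0.03152115, 0.53082652, 1.08847536])}
```

View pics/top0.png

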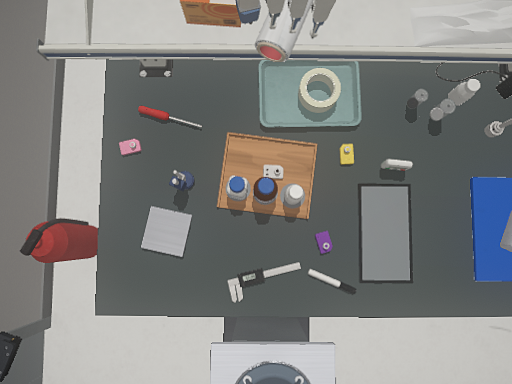

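View pics/scene0.png

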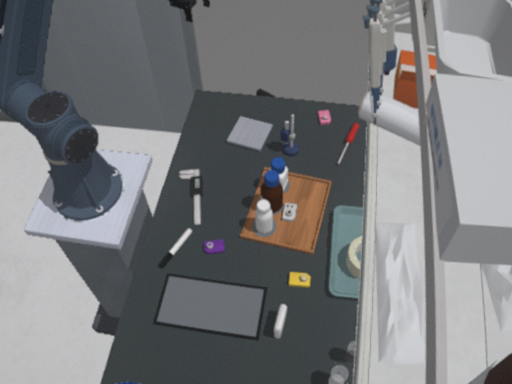

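The top view shows:
- **Caddy:** (267,176). It holds the square bottle at (237,187), the amber bottle at (266,190) and the round bottle at (294,195).
- **Part candidates:** silver (273,172) behind the bottles, pink (130,147), yellow (347,154) and purple (324,243). Only the silver one in the caddy fits the description.
- **Plate and mat:** plate (167,232), mat (385,233).
- **Bystanders:** gauge (182,180), timer (396,165).

Next I'll measure these and confirm the part in an enlarged crop.

Run:
```python
from h import *
im,d,m=load('top0'); P=cloud(d,m)
hsv=cv2.cvtColor(im,cv2.COLOR_BGR2HSV)
def box(r): 
    k=np.zeros(d.shape,bool); k[r[1]:r[3],r[0]:r[2]]=1; return k&(d>0)
def rect(name,k):
    k=cv2.morphologyEx(k.astype(np.uint8),cv2.MORPH_OPEN,np.ones((3,3)))>0
    X=P[k]; r=cv2.minAreaRect(X[:,:2].astype(np.float32)*1000); print(name,'c',np.round(r[0]),'s',np.round(r[1]),'a',round(r[2],1),'z',np.round(np.percentile(X[:,2],[5,50,95]),4),len(X))
rect('plate',box((130,195,205,270))&(P[...,2]>.009)&(P[...,2]<.03))
k=box((345,170,425,295))&(hsv[...,2]>75)&(P[...,2]<.012); rect('matinner',k)
rect('caddy',box((205,120,330,230))&(P[...,2]>.003)&(P[...,2]<.02)&(hsv[...,1]>80))
for n,u in(('sq',(222,170,252,205)),('am',(252,170,281,207)),('rd',(281,178,308,210)),('gauge',(165,160,200,195)),('timer',(375,150,420,178))):
    k=box(u)&(P[...,2]>.03); z=P[...,2][k]; zt=np.percentile(z,95); kk=k&(P[...,2]>zt-.008); X=P[kk]
    c,r=cv2.minEnclosingCircle(X[:,:2].astype(np.float32)*1000); print(n,'ztop',round(zt,4),'circ',np.round(c),round(r,1),'mean',np.round(X.mean(0)*1000),len(X))
k=box((260,160,290,182))&(P[...,2]>.012)&(P[...,2]<.04)&(hsv[...,1]<70); rect('part',k)
a=cv2.resize(im[125:225,205:325],None,fx=6,fy=6,interpolation=cv2.INTER_CUBIC); cv2.imwrite('pics/c1.png',a[:600])
```

```text
plate c [434. 274.] s [111. 110.] a 78.1 z [0.01   0.0132 0.0166] 1750
matinner c [ 439. -295.] s [214. 330.] a 88.9 z [-0.004   0.0003  0.0046] 8824
caddy c [583.  14.] s [240. 200.] a 83.0 z [0.0034 0.0059 0.0134] 1843
sq ztop 0.1098 circ [547.  90.] 19.1 mean [546.  90. 107.] 197
am ztop 0.1393 circ [540.  21.] 19.2 mean [539.  21. 137.] 212
rd ztop 0.1101 circ [529. -51.] 16.7 mean [529. -51. 108.] 155
gauge ztop 0.1388 circ [568. 230.] 3.9 mean [567. 229. 145.] 15
timer ztop 0.0612 circ [ 608. -318.] 33.0 mean [ 609. -318.   58.] 154
part c [592.  -1.] s [51. 34.] a 87.0 z [0.0128 0.0172 0.0268] 236
```

View pics/c1.png

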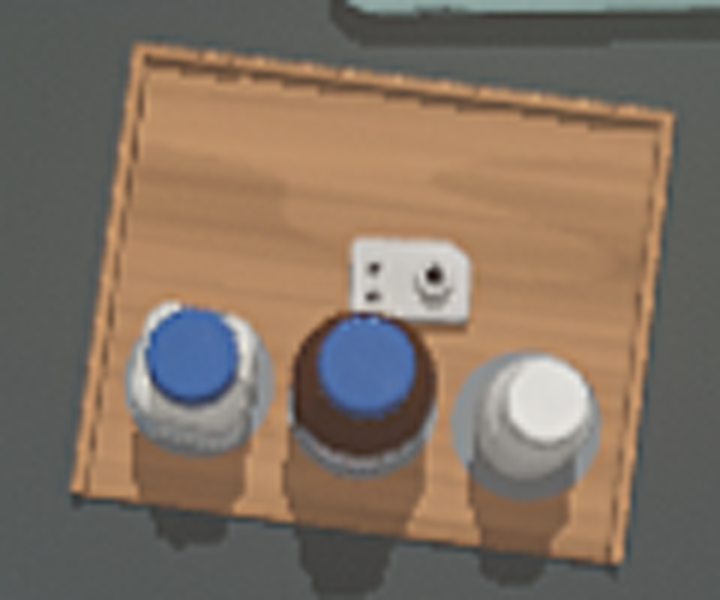

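The crop shows the silver block with its boss at the right (430,280), directly behind the amber bottle, so that is the part. Next are the mat corners, the gauge extent and heights along the path.

Run:
```python
from h import *
im,d,m=load('top0'); P=cloud(d,m); v=cv2.cvtColor(im,cv2.COLOR_BGR2GRAY)
k=((v>70)).astype(np.uint8); k[:170]=0;k[300:]=0;k[:,:345]=0;k[:,425:]=0
n,l,s,c=cv2.connectedComponentsWithStats(k); i=1+np.argmax(s[1:,4]); X=P[(l==i)&(d>0)]
print('mat',cv2.minAreaRect(X[:,:2].astype(np.float32)*1000),s[i])
k=(l*0>0); k[150:205,160:205]=1; k&=(d>0)&(P[...,2]>.012)&(P[...,0]>.5); X=P[k]; print('gauge',X.min(0),X.max(0))
for b,e in (('exting',(25,215,100,265)),):
    X=P[e[1]:e[3],e[0]:e[2]].reshape(-1,3); print(b,np.percentile(X,[2,98],axis=0))
X=P[180:210,360:425].reshape(-1,3)
```

```text
mat ((432.330810546875, -295.32513427734375), (213.89759826660156, 343.03033447265625), 88.9235610961914) [ 345  170   80  130 4804]
gauge [0.53486292 0.20717767 0.0120514 ] [0.58884446 0.25618271 0.15121492]
exting [[ 0.30303332  0.4538419  -0.82717451]
 [ 0.51304317  0.95996348 -0.002351  ]]
```

Request:
{"api": "drive_tool", "payload": {
  "series": [
    [0, 0, 0, 0, 0, 10.7, 1],
    [0, 0, 0, 0, 0, 10.7, 1],
    [0, 0, 0, 0, 0, 10.7, 1],
    [0, 0, 0, 0, 0, 10.7, 1],
    [0, 0, 0, 0, 0, 10.7, 1]
  ]
}}

```text
time: 0.72
position: [0.2198, 0.5846, 0.222]
tool_rot: [0.605, 0.796, -0.001, 0.0]
ft_force: [0.2, 0.2, -0.5]
grip_width: 0.0871
```

Request:
{"api": "drive_tool", "payload": {
  "series": [
    [0, 0, 0, 0, 0, 10.7, 1],
    [0, 0, 0, 0, 0, 5.2, 1],
    [0, 0, 0, 0, 0, 0, 1],
    [-0.05, 0.025, 0, 0, 0, 0, 1],
    [-0.05, 0.025, 0, 0, 0, 0, 1]
  ],
  "squeeze": 25
}}

```text
time: 1.35
position: [0.2701, 0.4841, 0.2222]
tool_rot: [0.706, 0.708, -0.0, 0.0]
ft_force: [0.1, 1.0, -0.7]
grip_width: 0.0871
```

Request:
{"api": "drive_tool", "payload": {
  "series": [
    [-0.0535, 0.0259, 0, 0, 0, 0, 1],
    [-0.0535, 0.0259, 0, 0, 0, 0, 1],
    [-0.0535, 0.0259, 0, 0, 0, 0, 1],
    [-0.0535, 0.0259, 0, 0, 0, 0, 1],
    [-0.0535, 0.0259, 0, 0, 0, 0, 1]
  ]
}}

```text
time: 1.98
position: [0.4001, 0.2157, 0.2227]
tool_rot: [0.706, 0.708, 0.0, 0.0]
ft_force: [0.9, -0.6, 0.3]
grip_width: 0.0868
```

Request:
{"api": "drive_tool", "payload": {
  "series": [
    [-0.0535, 0.0259, 0, 0, 0, 0, 1],
    [-0.0535, 0.0259, 0, 0, 0, 0, 1],
    [-0.0535, 0.0259, 0, 0, 0, 0, 1],
    [-0.0535, 0.0259, 0, 0, 0, 0, 1],
    [-0.0535, 0.0259, 0, 0, 0, 0, 1]
  ]
}}

```text
time: 2.6
position: [0.5295, -0.052, 0.2225]
tool_rot: [0.707, 0.707, 0.0, -0.0]
ft_force: [0.0, -0.1, 0.7]
grip_width: 0.0865
```

Request:
{"api": "drive_tool", "payload": {
  "series": [
    [0, 0, 0.03, 0, 0, 0, 1],
    [0, 0, 0, 0, 0, 0, 1]
  ]
}}

```text
time: 2.85
position: [0.5269, -0.0503, 0.1905]
tool_rot: [0.707, 0.707, -0.001, -0.003]
ft_force: [0.3, 0.8, 0.3]
grip_width: 0.0869
```

Run:
```python
from h import *
print(robot.get_obs()['position']); im,d,m=snap('wrist','w1'); P=cloud(d,m)
k=(d>0)&(P[...,2]>.09)&(P[...,2]<.145)&(abs(P[...,0]-.535)<.04)
n,l,s,c=cv2.connectedComponentsWithStats(k.astype(np.uint8))
for i in range(1,n):
    if s[i,4]>200:
        X=P[l==i]; zt=np.percentile(X[:,2],95); X=X[X[:,2]>zt-.006]
        print(s[i],zt,cv2.minEnclosingCircle(X[:,:2].astype(np.float32)*1000),np.median(X,0))
```

```text
[ 0.52687546 -0.05026033  0.19052507]
[ 254    0   52   47 2023] 0.10919589096711582 ((546.979736328125, 92.57881927490234), 19.37485122680664) [0.54715067 0.090454   0.10786287]
[ 239   80   59   59 2715] 0.13885092825975345 ((539.9334716796875, 24.38759994506836), 19.238536834716797) [0.5396648  0.02485297 0.13773796]
[ 236  175   40   41 1274] 0.10918580904306342 ((529.43603515625, -47.4055061340332), 16.87870216369629) [ 0.52910583 -0.04648748  0.10810041]
```

View pics/w1.png

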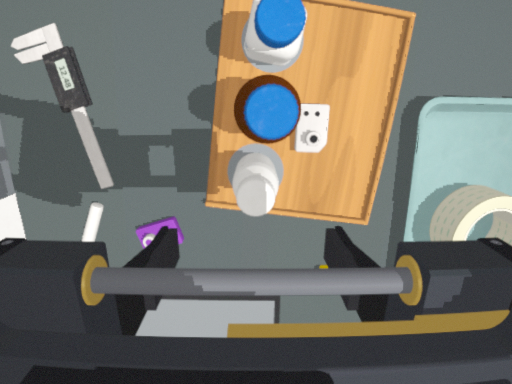

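The wrist view shows the three caps at (257,195), (270,110) and (280,18). The x values agree with the top camera and y is within 3 mm. I'll grip the round bottle's cap.

Request:
{"api": "drive_tool", "payload": {
  "series": [
    [0.001, 0.002, 0.045, 0, 0, 0, 1],
    [0, 0, 0.035, 0, 0, 0, 1],
    [0, 0, 0.013, 0, 0, 0, 1],
    [0, 0, 0, 0, 0, 0, 0],
    [0, 0, 0, 0, 0, 0, 0]
  ],
  "squeeze": 20
}}

```text
time: 3.52
position: [0.532, -0.0491, 0.101]
tool_rot: [0.707, 0.707, 0.001, 0.001]
ft_force: [-0.5, -0.6, 0.6]
grip_width: 0.0742
```

Request:
{"api": "drive_tool", "payload": {
  "series": [
    [0, 0, 0, 0, 0, 0, 0],
    [0, 0, 0, 0, 0, 0, 0],
    [0, 0, 0, 0, 0, 0, 0]
  ]
}}

```text
time: 3.9
position: [0.531, -0.0492, 0.1]
tool_rot: [0.707, 0.707, 0.0, 0.0]
ft_force: [0.4, 0.8, -0.1]
grip_width: 0.0447
```

Request:
{"api": "drive_tool", "payload": {
  "series": [
    [0, 0, 0.003, 0, 0, 0, 0],
    [0, 0, 0, 0, 0, 0, 0],
    [0, 0, 0, 0, 0, 0, 0],
    [0, 0, 0, 0, 0, 0, 0]
  ]
}}

```text
time: 4.4
position: [0.531, -0.0491, 0.0965]
tool_rot: [0.707, 0.707, 0.0, 0.0]
ft_force: [0.0, -0.2, 0.7]
grip_width: 0.0331
```

Request:
{"api": "drive_tool", "payload": {
  "series": [
    [0, 0, -0.01, 0, 0, 0, 0],
    [0, 0, -0.02, 0, 0, 0, 0],
    [0, 0, -0.02, 0, 0, 0, 0]
  ]
}}

```text
time: 4.78
position: [0.5305, -0.049, 0.1473]
tool_rot: [0.707, 0.707, -0.0, -0.0]
ft_force: [-0.7, 0.2, -0.9]
grip_width: 0.0332
```

Request:
{"api": "drive_tool", "payload": {
  "series": [
    [-0.02, -0.001, 0, 0, 0, 0, 0],
    [-0.04, -0.002, 0, 0, 0, 0, 0],
    [-0.05, -0.002, 0, 0, 0, 0, 0],
    [-0.05, -0.002, 0, 0, 0, 0, 0],
    [-0.045, -0.001, 0, 0, 0, 0, 0]
  ]
}}

```text
time: 5.4
position: [0.5216, -0.257, 0.1457]
tool_rot: [0.708, 0.707, -0.0, -0.001]
ft_force: [1.4, 0.0, -1.3]
grip_width: 0.0331
```

Request:
{"api": "drive_tool", "payload": {
  "series": [
    [-0.03, -0.001, 0, 0, 0, 0, 0],
    [-0.011, 0, 0.01, 0, 0, 0, 0],
    [0, 0, 0.02, 0, 0, 0, 0],
    [0, 0, 0.017, 0, 0, 0, 0],
    [0, 0, 0, 0, 0, 0, 0]
  ]
}}

```text
time: 6.02
position: [0.5203, -0.2934, 0.0973]
tool_rot: [0.707, 0.707, -0.0, -0.003]
ft_force: [0.7, 0.0, -1.5]
grip_width: 0.0334
```

Request:
{"api": "drive_tool", "payload": {
  "series": [
    [0, 0, 0.005, 0, 0, 0, 0],
    [0, 0, 0, 0, 0, 0, 0],
    [0, 0, 0, 0, 0, 0, 0]
  ]
}}

```text
time: 6.4
position: [0.5221, -0.2952, 0.0951]
tool_rot: [0.707, 0.707, 0.0, 0.001]
ft_force: [0.7, 0.0, -0.7]
grip_width: 0.0336
```

Request:
{"api": "drive_tool", "payload": {
  "series": [
    [0, 0, 0.001, 0, 0, 0, 0],
    [0, 0, 0, 0, 0, 0, 0.65],
    [0, 0, 0, 0, 0, 0, 0.65],
    [0, 0, 0, 0, 0, 0, 0.65],
    [0, 0, -0.02, 0, 0, 0, 0.65]
  ]
}}

```text
time: 7.02
position: [0.5207, -0.2943, 0.1124]
tool_rot: [0.707, 0.707, -0.0, -0.002]
ft_force: [-0.4, 0.3, 0.1]
grip_width: 0.0554
```

Request:
{"api": "drive_tool", "payload": {
  "series": [
    [0, 0, -0.04, 0, 0, 0, 0.65],
    [0, 0, -0.04, 0, 0, 0, 0.65],
    [0.055, 0.003, 0, 0, 0, 0, 0.65],
    [0.055, 0.003, 0, 0, 0, 0, 0.65],
    [0.055, 0.003, 0, 0, 0, 0, 0.7]
  ]
}}

```text
time: 7.65
position: [0.5308, -0.1288, 0.1939]
tool_rot: [0.708, 0.707, 0.0, 0.0]
ft_force: [0.4, 0.2, -0.2]
grip_width: 0.0596
```

Request:
{"api": "drive_tool", "payload": {
  "series": [
    [0.055, 0.003, 0, 0, 0, 0, 0.7],
    [0.055, 0.003, 0, 0, 0, 0, 0.7],
    [0.0425, 0.003, 0, 0, 0, 0, 0.7],
    [0, 0, 0, 0, 0, 0, 0.7],
    [0, 0, 0, 0, 0, 0, 0.7]
  ]
}}

```text
time: 8.28
position: [0.54, 0.022, 0.1936]
tool_rot: [0.707, 0.707, -0.0, 0.0]
ft_force: [0.1, -0.6, -0.1]
grip_width: 0.0606
```

Request:
{"api": "drive_tool", "payload": {
  "series": [
    [0, 0, 0.03, 0, 0, 0, 0.7],
    [0, 0, 0.025, 0, 0, 0, 0.7],
    [0, 0, 0.015, 0, 0, 0, 0.7],
    [0, 0, 0, 0, 0, 0, 0],
    [0, 0, 0, 0, 0, 0, 0]
  ],
  "squeeze": 30
}}

```text
time: 8.9
position: [0.5406, 0.0218, 0.1242]
tool_rot: [0.707, 0.707, 0.0, 0.001]
ft_force: [0.3, 0.2, 0.9]
grip_width: 0.0482
```

Request:
{"api": "drive_tool", "payload": {
  "series": [
    [0, 0, 0, 0, 0, 0, 0],
    [0, 0, 0, 0, 0, 0, 0],
    [0, 0, 0, 0, 0, 0, 0],
    [0, 0, 0, 0, 0, 0, 0]
  ]
}}

```text
time: 9.4
position: [0.5406, 0.0222, 0.1244]
tool_rot: [0.707, 0.707, 0.0, 0.001]
ft_force: [0.1, -1.3, 6.0]
grip_width: 0.0383
```

Request:
{"api": "drive_tool", "payload": {
  "series": [
    [0, 0, -0.01, 0, 0, 0, 0],
    [0, 0, -0.02, 0, 0, 0, 0],
    [0, 0, -0.02, 0, 0, 0, 0]
  ]
}}

```text
time: 9.78
position: [0.5387, 0.0228, 0.1734]
tool_rot: [0.707, 0.707, -0.001, -0.001]
ft_force: [0.7, -0.7, -3.8]
grip_width: 0.0384
```

Request:
{"api": "drive_tool", "payload": {
  "series": [
    [-0.02, -0.006, 0, 0, 0, 0, 0],
    [-0.04, -0.013, 0, 0, 0, 0, 0],
    [-0.05, -0.017, 0, 0, 0, 0, 0],
    [-0.05, -0.017, 0, 0, 0, 0, 0],
    [-0.05, -0.017, 0, 0, 0, 0, 0]
  ]
}}

```text
time: 10.4
position: [0.4685, -0.1883, 0.1732]
tool_rot: [0.707, 0.707, 0.0, -0.001]
ft_force: [0.6, -0.3, -3.6]
grip_width: 0.0386
```

Request:
{"api": "drive_tool", "payload": {
  "series": [
    [-0.05, -0.017, 0, 0, 0, 0, 0],
    [-0.037, -0.011, 0, 0, 0, 0, 0],
    [-0.02, -0.005, 0, 0, 0, 0, 0],
    [0, 0, 0.015, 0, 0, 0, 0],
    [0, 0, 0.02, 0, 0, 0, 0]
  ]
}}

```text
time: 11.02
position: [0.4368, -0.2926, 0.1375]
tool_rot: [0.707, 0.707, 0.001, -0.001]
ft_force: [-0.7, -0.2, -3.9]
grip_width: 0.0383
```

Request:
{"api": "drive_tool", "payload": {
  "series": [
    [0, 0, 0.01, 0, 0, 0, 0],
    [0, 0, 0.005, 0, 0, 0, 0],
    [0, 0, 0, 0, 0, 0, 0]
  ]
}}

```text
time: 11.4
position: [0.437, -0.2939, 0.1233]
tool_rot: [0.707, 0.707, 0.0, -0.0]
ft_force: [0.5, 0.4, -4.6]
grip_width: 0.0384
```

Request:
{"api": "drive_tool", "payload": {
  "series": [
    [0, 0, 0.0015, 0, 0, 0, 0],
    [0, 0, 0, 0, 0, 0, 0]
  ]
}}

```text
time: 11.65
position: [0.437, -0.2948, 0.1224]
tool_rot: [0.707, 0.707, -0.0, 0.0]
ft_force: [0.3, -0.5, -3.7]
grip_width: 0.038
```

Request:
{"api": "drive_tool", "payload": {
  "series": [
    [0, 0, 0.0015, 0, 0, 0, 0],
    [0, 0, 0, 0, 0, 0, 0]
  ]
}}

```text
time: 11.9
position: [0.4372, -0.2952, 0.1215]
tool_rot: [0.707, 0.707, -0.0, 0.001]
ft_force: [-0.8, 0.3, 2.8]
grip_width: 0.0386
```

Request:
{"api": "drive_tool", "payload": {
  "series": [
    [0, 0, 0, 0, 0, 0, 0.65],
    [0, 0, 0, 0, 0, 0, 0.65],
    [0, 0, 0, 0, 0, 0, 0.65],
    [0, 0, -0.02, 0, 0, 0, 0.65],
    [0, 0, -0.03, 0, 0, 0, 0.65]
  ]
}}

```text
time: 12.52
position: [0.4362, -0.294, 0.1701]
tool_rot: [0.707, 0.707, 0.0, -0.002]
ft_force: [0.2, 0.3, 0.3]
grip_width: 0.0563
```

Request:
{"api": "drive_tool", "payload": {
  "series": [
    [0, 0, -0.03, 0, 0, 0, 0.7],
    [0.055, 0.0157, 0, 0, 0, 0, 0.7],
    [0.055, 0.0157, 0, 0, 0, 0, 0.7],
    [0.055, 0.0157, 0, 0, 0, 0, 0.7],
    [0.055, 0.0157, 0, 0, 0, 0, 0.7]
  ]
}}

```text
time: 13.15
position: [0.5, -0.073, 0.2006]
tool_rot: [0.707, 0.707, 0.0, 0.0]
ft_force: [0.8, -1.0, 0.1]
grip_width: 0.0609
```

Request:
{"api": "drive_tool", "payload": {
  "series": [
    [0.055, 0.0157, 0, 0, 0, 0, 0.7],
    [0.055, 0.0157, 0, 0, 0, 0, 0.7],
    [0.0565, 0.0157, 0, 0, 0, 0, 0.7],
    [0, 0, 0, 0, 0, 0, 0.7],
    [0, 0, 0, 0, 0, 0, 0.7]
  ]
}}

```text
time: 13.78
position: [0.5463, 0.0918, 0.2002]
tool_rot: [0.707, 0.707, -0.001, -0.0]
ft_force: [0.2, -0.8, -0.6]
grip_width: 0.061
```

Request:
{"api": "drive_tool", "payload": {
  "series": [
    [0, 0, 0.045, 0, 0, 0, 0.7],
    [0, 0, 0.04, 0, 0, 0, 0.7],
    [0, 0, 0.024, 0, 0, 0, 0.7],
    [0, 0, 0, 0, 0, 0, 0],
    [0, 0, 0, 0, 0, 0, 0]
  ],
  "squeeze": 25
}}

```text
time: 14.4
position: [0.5475, 0.0907, 0.0924]
tool_rot: [0.708, 0.706, 0.0, 0.001]
ft_force: [0.7, -0.8, -0.1]
grip_width: 0.048
```

Request:
{"api": "drive_tool", "payload": {
  "series": [
    [0, 0, 0, 0, 0, 0, 0],
    [0, 0, 0, 0, 0, 0, 0],
    [0, 0, 0, 0, 0, 0, 0],
    [0, 0, 0, 0, 0, 0, 0]
  ]
}}

```text
time: 14.9
position: [0.5478, 0.0918, 0.0929]
tool_rot: [0.707, 0.707, 0.001, 0.001]
ft_force: [-0.5, -0.2, 5.8]
grip_width: 0.0385
```

Request:
{"api": "drive_tool", "payload": {
  "series": [
    [0, 0, -0.01, 0, 0, 0, 0],
    [0, 0, -0.02, 0, 0, 0, 0],
    [0, 0, -0.02, 0, 0, 0, 0]
  ]
}}

```text
time: 15.28
position: [0.5461, 0.0921, 0.142]
tool_rot: [0.707, 0.707, -0.0, -0.001]
ft_force: [-0.3, 0.7, -1.5]
grip_width: 0.0386
```

Request:
{"api": "drive_tool", "payload": {
  "series": [
    [-0.02, -0.01, 0, 0, 0, 0, 0],
    [-0.045, -0.03, 0, 0, 0, 0, 0],
    [-0.047, -0.04, 0, 0, 0, 0, 0],
    [-0.047, -0.04, 0, 0, 0, 0, 0],
    [-0.05, -0.035, 0, 0, 0, 0, 0]
  ]
}}

```text
time: 15.9
position: [0.3902, -0.1178, 0.1419]
tool_rot: [0.707, 0.708, -0.0, 0.0]
ft_force: [0.1, -0.2, -1.2]
grip_width: 0.039
```

Request:
{"api": "drive_tool", "payload": {
  "series": [
    [-0.055, -0.025, 0, 0, 0, 0, 0],
    [-0.055, -0.01, 0, 0, 0, 0, 0],
    [-0.045, -0.005, 0, 0, 0, 0, 0],
    [-0.023, 0, 0, 0, 0, 0, 0],
    [0, 0, 0.015, 0, 0, 0, 0]
  ]
}}

```text
time: 16.52
position: [0.3528, -0.2977, 0.1273]
tool_rot: [0.708, 0.706, -0.0, 0.002]
ft_force: [-1.0, 0.6, -2.2]
grip_width: 0.0383
```

Request:
{"api": "drive_tool", "payload": {
  "series": [
    [0, 0, 0.02, 0, 0, 0, 0],
    [0, 0, 0.012, 0, 0, 0, 0],
    [0, 0, 0.005, 0, 0, 0, 0],
    [0, 0, 0, 0, 0, 0, 0]
  ]
}}

```text
time: 17.02
position: [0.352, -0.2948, 0.0899]
tool_rot: [0.707, 0.707, 0.0, 0.0]
ft_force: [-0.4, 0.2, -0.8]
grip_width: 0.0386
```

Request:
{"api": "drive_tool", "payload": {
  "series": [
    [0, 0, 0.0015, 0, 0, 0, 0],
    [0, 0, 0, 0, 0, 0, 0]
  ]
}}

```text
time: 17.27
position: [0.3522, -0.2953, 0.0896]
tool_rot: [0.707, 0.707, -0.0, 0.001]
ft_force: [-0.8, 0.8, 11.3]
grip_width: 0.0382
```

Request:
{"api": "drive_tool", "payload": {
  "series": [
    [0, 0, -0.0005, 0, 0, 0, 0.65],
    [0, 0, 0, 0, 0, 0, 0.65],
    [0, 0, 0, 0, 0, 0, 0.65],
    [0, 0, -0.02, 0, 0, 0, 0.65],
    [0, 0, -0.04, 0, 0, 0, 0.65]
  ]
}}

```text
time: 17.9
position: [0.3508, -0.294, 0.1478]
tool_rot: [0.707, 0.707, 0.0, -0.002]
ft_force: [-0.1, -0.8, 1.0]
grip_width: 0.0566
```

Request:
{"api": "drive_tool", "payload": {
  "series": [
    [0, 0, -0.05, 0, 0, 0, 0.8],
    [0.045, 0.025, 0, 0, 0, 0, 0.8],
    [0.045, 0.025, 0, 0, 0, 0, 0.8],
    [0.045, 0.035, 0, 0, 0, 0, 0.8],
    [0.045, 0.035, 0, 0, 0, 0, 0.8]
  ]
}}

```text
time: 18.52
position: [0.4725, -0.1137, 0.1985]
tool_rot: [0.707, 0.707, -0.0, 0.0]
ft_force: [0.6, -1.2, 0.6]
grip_width: 0.0696
```

Request:
{"api": "drive_tool", "payload": {
  "series": [
    [0.045, 0.035, 0, 0, 0, 0, 0.8],
    [0.04, 0.035, 0, 0, 0, 0, 0.8],
    [0, 0.015, 0, 0, 0, 0, 0.8],
    [0, 0, 0, 0, 0, 0, 0.8]
  ]
}}

```text
time: 19.02
position: [0.5573, -0.0304, 0.1981]
tool_rot: [0.707, 0.707, -0.0, 0.0]
ft_force: [-1.1, 0.0, -0.3]
grip_width: 0.0696
```

```bash
cat > part.py <<'E'
from h import *
import sys
def part(f,cam,x0,y0,zlo,zhi):
    print(robot.get_obs()['position']); im,d,m=snap(cam,f); P=cloud(d,m)
    hsv=cv2.cvtColor(im,cv2.COLOR_BGR2HSV)
    k=(d>0)&(P[...,2]>zlo)&(P[...,2]<zhi)&(abs(P[...,0]-x0)<.05)&(abs(P[...,1]-y0)<.06)&(hsv[...,1]<60)
    n,l,s,c=cv2.connectedComponentsWithStats(k.astype(np.uint8)); i=1+np.argmax(s[1:,4]); X=P[l==i]
    print(cam,cv2.minAreaRect(X[:,:2].astype(np.float32)*1000),np.percentile(X[:,2],[5,50,98]),len(X))
E
python3 - <<'E'
from part import *
part('w2','wrist',.592,0,.011,.035); part('t2','top',.592,0,.0125,.035)
a=np.hstack([cv2.imread('pics/w2.png'),cv2.imread('pics/t2.png')[:, 150:430]]); cv2.imwrite('pics/v2.png',a)
E
```

```text
[ 0.55726246 -0.03037066  0.19811195]
wrist ((592.266357421875, 3.0586585998535156), (51.66227722167969, 34.19868850708008), 88.4730224609375) [0.01544831 0.01688512 0.0276388 ] 1306
[ 0.55612831 -0.03075823  0.19803571]
top ((591.12841796875, -3.244187831878662), (33.63459777832031, 15.702938079833984), 0.03637802228331566) [0.01324941 0.01779031 0.02830622] 66
```

View pics/v2.png

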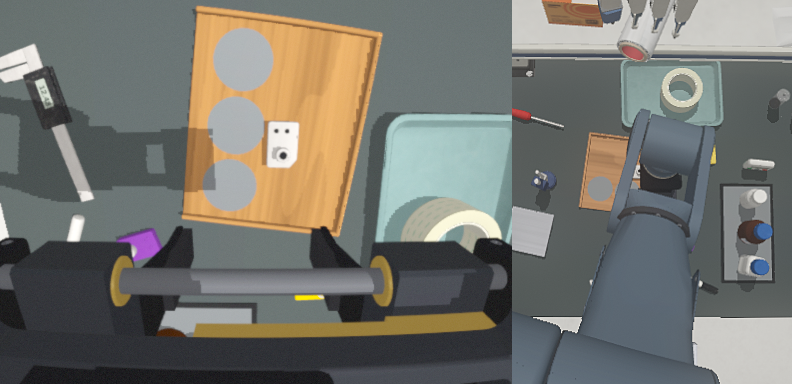

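The wrist view shows the part at (283,144) with all three discs empty. In the top view all three bottles stand on the mat.

Request:
{"api": "drive_tool", "payload": {
  "series": [
    [0.031, 0.035, 0.02, 0, 0, 0, 0.8],
    [0, 0, 0.05, 0, 0, 2.5, 0.8],
    [0, 0, 0.05, 0, 0, 0, 0.8],
    [0, 0, 0.035, 0, 0, 0, 0.8],
    [0, 0, 0.02, 0, 0, 0, 0.8]
  ],
  "squeeze": 20
}}

```text
time: 19.75
position: [0.5893, -0.0005, 0.0216]
tool_rot: [0.723, 0.691, -0.001, -0.002]
ft_force: [-0.0, 0.4, -0.6]
grip_width: 0.0695
```

Request:
{"api": "drive_tool", "payload": {
  "series": [
    [0, 0, 0.006, 0, 0, 0, 0.8],
    [0, 0, 0, 0, 0, 0, 0.8]
  ]
}}

```text
time: 20.0
position: [0.5914, -0.0, 0.0178]
tool_rot: [0.723, 0.691, -0.0, -0.0]
ft_force: [-0.2, -0.4, -0.4]
grip_width: 0.0702
```

Request:
{"api": "drive_tool", "payload": {
  "series": [
    [0, 0, 0.0085, 0, 0, 0, 0.8],
    [0, 0, 0, 0, 0, 0, 0],
    [0, 0, 0, 0, 0, 0, 0],
    [0, 0, 0, 0, 0, 0, 0],
    [0, 0, 0, 0, 0, 0, 0]
  ]
}}

```text
time: 20.62
position: [0.5919, 0.0009, 0.0092]
tool_rot: [0.722, 0.691, 0.0, 0.0]
ft_force: [0.5, 0.5, -0.4]
grip_width: 0.0372
```

Request:
{"api": "drive_tool", "payload": {
  "series": [
    [0, 0, 0, 0, 0, 0, 0],
    [0, 0, 0, 0, 0, 0, 0],
    [0, 0, 0, 0, 0, 0, 0]
  ]
}}

```text
time: 21.0
position: [0.5919, 0.0009, 0.0092]
tool_rot: [0.722, 0.691, 0.0, 0.0]
ft_force: [-0.1, 0.8, 1.8]
grip_width: 0.0339
```

Request:
{"api": "drive_tool", "payload": {
  "series": [
    [0, 0, -0.01, 0, 0, 0, 0],
    [0, 0, -0.03, 0, 0, 0, 0],
    [0, 0, -0.03, 0, 0, -2.5, 0]
  ]
}}

```text
time: 21.38
position: [0.5913, 0.0009, 0.0798]
tool_rot: [0.707, 0.707, -0.0, -0.0]
ft_force: [0.2, -0.7, -0.3]
grip_width: 0.0339
```

Request:
{"api": "drive_tool", "payload": {
  "series": [
    [0.01, -0.04, -0.02, 0, 0, 0, 0],
    [0.035, -0.04, -0.02, 0, 0, 0, 0],
    [0.045, -0.035, 0, 0, 0, 0, 0],
    [0.05, -0.02, 0, 0, 0, 0, 0],
    [0.055, -0.015, 0, 0, 0, 0, 0]
  ]
}}

```text
time: 22.0
position: [0.4408, 0.1969, 0.1197]
tool_rot: [0.708, 0.707, 0.0, 0.0]
ft_force: [1.4, 0.7, 0.3]
grip_width: 0.0334
```

Request:
{"api": "drive_tool", "payload": {
  "series": [
    [0.05, -0.008, 0, 0, 0, 0, 0],
    [0.029, 0, 0, 0, 0, 0, 0],
    [0, 0, 0, 0, 0, -10.7, 0],
    [0, 0, 0, 0, 0, -10.7, 0],
    [0, 0, 0, 0, 0, -10.7, 0]
  ]
}}

```text
time: 22.62
position: [0.4335, 0.2751, 0.1194]
tool_rot: [0.481, 0.877, -0.0, 0.0]
ft_force: [0.7, 0.2, -0.2]
grip_width: 0.0339
```

Request:
{"api": "drive_tool", "payload": {
  "series": [
    [0, 0, 0, 0, 0, -10.7, 0],
    [0, 0, 0, 0, 0, -10.7, 0],
    [0, 0, 0, 0, 0, -10.7, 0],
    [0, 0, 0.02, 0, 0, -10.7, 0],
    [0, 0, 0.03, 0, 0, 0, 0]
  ]
}}

```text
time: 23.25
position: [0.4348, 0.2753, 0.0698]
tool_rot: [0.131, 0.991, 0.001, 0.002]
ft_force: [-0.2, 0.1, 0.4]
grip_width: 0.0337
```

Request:
{"api": "drive_tool", "payload": {
  "series": [
    [0, 0, 0.02, 0, 0, 0, 0],
    [0, 0, 0, 0, 0, 0, 0]
  ]
}}

```text
time: 23.5
position: [0.4328, 0.2745, 0.0482]
tool_rot: [0.132, 0.991, -0.001, -0.001]
ft_force: [0.1, -0.0, -0.0]
grip_width: 0.0341
```

Run:
```python
from h import *
print(robot.get_obs()['position']); snap('wrist','w3')
snap('scene','s3'); a=cv2.imread('pics/s3.png')[60:260,180:440]
cv2.imwrite('pics/v3.png',np.vstack([cv2.imread('pics/w3.png')[:300],cv2.resize(a,(512,300))]))
```

```text
[0.43276634 0.27446775 0.04820424]
```

View pics/v3.png

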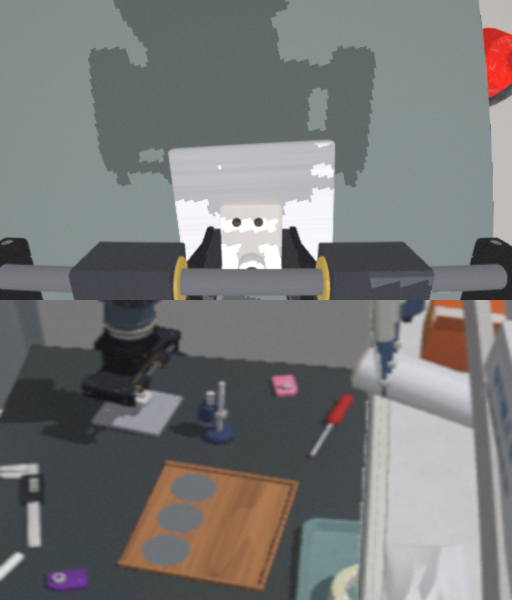

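The part is held over the plate at about (250,240) in the wrist view, and the gripper is well clear of the gauge. I'll lower it now.

Request:
{"api": "drive_tool", "payload": {
  "series": [
    [0, 0, 0.015, 0, 0, 0, 0],
    [0, 0, 0.01, 0, 0, 0, 0],
    [0, 0, 0.004, 0, 0, 0, 0],
    [0, 0, 0, 0, 0, 0, 0],
    [0, 0, 0, 0, 0, 0, 0]
  ]
}}

```text
time: 24.22
position: [0.434, 0.275, 0.0201]
tool_rot: [0.131, 0.991, 0.0, 0.0]
ft_force: [-0.1, 0.5, -0.7]
grip_width: 0.0339
```

Request:
{"api": "drive_tool", "payload": {
  "series": [
    [0, 0, 0.0015, 0, 0, 0, 0],
    [0, 0, 0, 0, 0, 0, 0]
  ]
}}

```text
time: 24.48
position: [0.4339, 0.2749, 0.0186]
tool_rot: [0.131, 0.991, 0.0, 0.0]
ft_force: [-0.3, 0.4, -0.1]
grip_width: 0.0339
```

Request:
{"api": "drive_tool", "payload": {
  "series": [
    [0, 0, 0.001, 0, 0, 0, 0],
    [0, 0, 0, 0, 0, 0, 0]
  ]
}}

```text
time: 24.72
position: [0.434, 0.275, 0.0182]
tool_rot: [0.131, 0.991, 0.0, 0.0]
ft_force: [-0.1, -0.3, 4.5]
grip_width: 0.0336
```

Request:
{"api": "drive_tool", "payload": {
  "series": [
    [0, 0, 0, 0, 0, 0, 0.65],
    [0, 0, 0, 0, 0, 0, 0.65],
    [0, 0, 0, 0, 0, 0, 0.65],
    [0, 0, 0, 0, 0, 0, 0.65],
    [0, 0, -0.02, 0, 0, 0, 0.65]
  ]
}}

```text
time: 25.35
position: [0.4328, 0.2745, 0.0366]
tool_rot: [0.132, 0.991, -0.001, -0.002]
ft_force: [0.6, 0.8, -0.2]
grip_width: 0.0561
```

Request:
{"api": "drive_tool", "payload": {
  "series": [
    [0, 0, -0.05, 0, 0, 0, 0.65],
    [0, 0, -0.055, 0, 0, 10.7, 0.65],
    [0, 0, -0.055, 0, 0, 10.7, 0.65],
    [0, 0, 0, 0, 0, 10.7, 0.65],
    [0, 0, 0, 0, 0, 10.7, 0.7]
  ]
}}

```text
time: 25.98
position: [0.434, 0.275, 0.1987]
tool_rot: [0.487, 0.873, 0.001, 0.001]
ft_force: [-0.2, 0.1, -0.0]
grip_width: 0.0598
```

Request:
{"api": "drive_tool", "payload": {
  "series": [
    [0, 0, 0, 0, 0, 10.7, 0.7],
    [0, 0, 0, 0, 0, 10.7, 0.7],
    [0, 0, 0, 0, 0, 10.7, 0.7],
    [0, 0, 0, 0, 0, 0, 0.7],
    [-0.05, 0, 0, 0, 0, 0, 0.7]
  ]
}}

```text
time: 26.6
position: [0.4345, 0.2264, 0.1977]
tool_rot: [0.704, 0.71, 0.001, 0.0]
ft_force: [1.3, -0.8, 0.3]
grip_width: 0.0609
```

Request:
{"api": "drive_tool", "payload": {
  "series": [
    [-0.06, 0, 0, 0, 0, 0, 0.7],
    [-0.06, 0, 0, 0, 0, 0, 0.7],
    [-0.06, 0, 0, 0, 0, 0, 0.7],
    [-0.06, 0, 0, 0, 0, 0, 0.7],
    [0, 0, 0, 0, 0, 0, 0.7]
  ]
}}

```text
time: 27.22
position: [0.4346, -0.0192, 0.1977]
tool_rot: [0.709, 0.705, 0.0, 0.001]
ft_force: [0.7, 0.7, 0.6]
grip_width: 0.0615
```

Run:
```python
from part import *
part('t4','top',.434,.274,.021,.06)
im,d,m=load('t4'); P=cloud(d,m)
k=(d>0)&(P[...,2]>.008)&(P[...,2]<.05)&(abs(P[...,0]-.434)<.07)&(abs(P[...,1]-.274)<.07); print('plate',cv2.minAreaRect(P[k][:,:2].astype(np.float32)*1000))
part('s4','scene',.434,.274,.021,.06)
cv2.imwrite('pics/v4.png',np.hstack([cv2.resize(cv2.imread('pics/t4.png')[190:280,120:215],(380,360),interpolation=2),cv2.resize(cv2.imread('pics/t4.png')[150:300,320:440],(288,360))]))
```

```text
[ 0.43457043 -0.01917261  0.19774026]
top ((431.92803955078125, 272.6905212402344), (33.998329162597656, 52.091182708740234), 74.95431518554688) [0.02247568 0.02578946 0.03648186] 265
plate ((434.4045104980469, 274.46490478515625), (111.21956634521484, 110.18292236328125), 78.01490020751953)
[ 0.43384549 -0.01695939  0.19756368]
scene ((427.9400939941406, 280.8731384277344), (34.36698913574219, 45.21002960205078), 79.152587890625) [0.02388136 0.02938975 0.04036229] 85
```

View pics/v4.png

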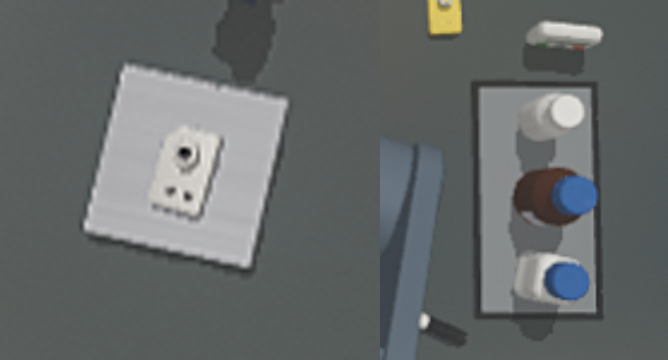

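The part lies boss up in the middle of the plate, centre off by about 3 mm in the top view. All bottles stand on the mat, so now I return the square one.

Request:
{"api": "drive_tool", "payload": {
  "series": [
    [-0.0462, -0.0137, 0, 0, 0, 0, 0.64],
    [-0.0462, -0.0137, 0, 0, 0, 0, 0.64],
    [-0.0462, -0.0137, 0, 0, 0, 0, 0.64],
    [-0.0462, -0.0137, 0, 0, 0, 0, 0.64],
    [-0.0462, -0.0137, 0, 0, 0, 0, 0.64]
  ]
}}

```text
time: 27.95
position: [0.3655, -0.2454, 0.1976]
tool_rot: [0.705, 0.709, 0.0, -0.0]
ft_force: [0.0, -0.9, 0.4]
grip_width: 0.0558
```

Request:
{"api": "drive_tool", "payload": {
  "series": [
    [-0.0462, -0.0137, 0, 0, 0, 0, 0.64],
    [0, 0, 0, 0, 0, 0, 0.64],
    [0, 0, 0, 0, 0, 0, 0.64]
  ]
}}

```text
time: 28.32
position: [0.3518, -0.2901, 0.1972]
tool_rot: [0.706, 0.708, 0.0, -0.001]
ft_force: [-0.1, 0.4, 0.8]
grip_width: 0.0556
```

Request:
{"api": "drive_tool", "payload": {
  "series": [
    [-0.005, 0, 0.04, 0, 0, 0, 0.64],
    [0, 0, 0.04, 0, 0, 0, 0.64],
    [0, 0, 0.0275, 0, 0, 0, 0.64],
    [0, 0, 0, 0, 0, 0, 0.64],
    [0, 0, 0, 0, 0, 0, 0]
  ],
  "squeeze": 25
}}

```text
time: 28.95
position: [0.3523, -0.2964, 0.0908]
tool_rot: [0.706, 0.708, -0.0, 0.0]
ft_force: [-0.8, -1.1, 0.1]
grip_width: 0.0512
```

Request:
{"api": "drive_tool", "payload": {
  "series": [
    [0, 0, 0, 0, 0, 0, 0],
    [0, 0, 0, 0, 0, 0, 0],
    [0, 0, 0, 0, 0, 0, 0],
    [0, 0, 0, 0, 0, 0, 0]
  ]
}}

```text
time: 29.45
position: [0.3521, -0.298, 0.0912]
tool_rot: [0.707, 0.707, -0.0, 0.001]
ft_force: [0.8, 1.2, 6.8]
grip_width: 0.0382
```

Request:
{"api": "drive_tool", "payload": {
  "series": [
    [0, 0, -0.01, 0, 0, 0, 0],
    [0, 0, -0.02, 0, 0, 0, 0],
    [0, 0, -0.025, 0, 0, 0, 0],
    [0, 0, 0, 0, 0, 0, 0]
  ]
}}

```text
time: 29.95
position: [0.3521, -0.2983, 0.1467]
tool_rot: [0.707, 0.707, -0.0, 0.002]
ft_force: [-0.1, -0.5, -1.6]
grip_width: 0.0388
```

Request:
{"api": "drive_tool", "payload": {
  "series": [
    [0.023, 0, 0, 0, 0, 0, 0],
    [0.045, 0.005, 0, 0, 0, 0, 0],
    [0.055, 0.01, 0, 0, 0, 0, 0],
    [0.055, 0.025, 0, 0, 0, 0, 0],
    [0.05, 0.035, 0, 0, 0, 0, 0]
  ]
}}

```text
time: 30.58
position: [0.424, -0.0657, 0.1439]
tool_rot: [0.707, 0.707, -0.001, -0.003]
ft_force: [1.8, -1.0, -1.1]
grip_width: 0.0386
```

Request:
{"api": "drive_tool", "payload": {
  "series": [
    [0.047, 0.04, 0, 0, 0, 0, 0],
    [0.047, 0.04, 0, 0, 0, 0, 0],
    [0.045, 0.03, 0, 0, 0, 0, 0],
    [0.02, 0.01, 0, 0, 0, 0, 0],
    [0, 0, 0.01, 0, 0, 0, 0]
  ]
}}

```text
time: 31.2
position: [0.5454, 0.092, 0.1338]
tool_rot: [0.706, 0.708, -0.001, -0.001]
ft_force: [-0.8, 0.4, -1.3]
grip_width: 0.0384
```

Request:
{"api": "drive_tool", "payload": {
  "series": [
    [0, 0, 0.02, 0, 0, 0, 0],
    [0, 0, 0.01, 0, 0, 0, 0],
    [0, 0, 0, 0, 0, 0, 0],
    [0, 0, 0, 0, 0, 0, 0]
  ]
}}

```text
time: 31.7
position: [0.5466, 0.0892, 0.1052]
tool_rot: [0.707, 0.707, 0.0, 0.0]
ft_force: [0.2, 0.5, -1.0]
grip_width: 0.0388
```

Request:
{"api": "drive_tool", "payload": {
  "series": [
    [0, 0.001, 0.007, 0, 0, 0, 0],
    [0, 0, 0.0035, 0, 0, 0, 0],
    [0, 0, 0, 0, 0, 0, 0],
    [0, 0, 0, 0, 0, 0, 0]
  ]
}}

```text
time: 32.2
position: [0.5475, 0.0897, 0.0945]
tool_rot: [0.707, 0.707, -0.0, -0.0]
ft_force: [-0.3, -0.2, -2.2]
grip_width: 0.0383
```

Request:
{"api": "drive_tool", "payload": {
  "series": [
    [0, 0, 0.0015, 0, 0, 0, 0],
    [0, 0, 0, 0, 0, 0, 0]
  ]
}}

```text
time: 32.45
position: [0.5477, 0.0898, 0.0942]
tool_rot: [0.707, 0.707, 0.0, 0.0]
ft_force: [-1.9, -0.2, 6.7]
grip_width: 0.0384
```

Request:
{"api": "drive_tool", "payload": {
  "series": [
    [0, 0, 0, 0, 0, 0, 0.64],
    [0, 0, 0, 0, 0, 0, 0.64],
    [0, 0, 0, 0, 0, 0, 0.64],
    [0, 0, -0.025, 0, 0, 0, 0.64],
    [0, 0, -0.04, 0, 0, 0, 0.64]
  ]
}}

```text
time: 33.08
position: [0.5464, 0.0897, 0.1572]
tool_rot: [0.707, 0.707, -0.001, -0.002]
ft_force: [0.3, 0.3, 0.2]
grip_width: 0.0557
```

Request:
{"api": "drive_tool", "payload": {
  "series": [
    [0, 0, -0.04, 0, 0, 0, 0.64],
    [-0.055, -0.0158, 0, 0, 0, 0, 0.64],
    [-0.055, -0.0158, 0, 0, 0, 0, 0.64],
    [-0.055, -0.0158, 0, 0, 0, 0, 0.64],
    [-0.055, -0.0158, 0, 0, 0, 0, 0.64]
  ]
}}

```text
time: 33.7
position: [0.4838, -0.1319, 0.1981]
tool_rot: [0.707, 0.707, 0.0, 0.0]
ft_force: [0.7, 0.6, -0.1]
grip_width: 0.0559
```

Request:
{"api": "drive_tool", "payload": {
  "series": [
    [-0.055, -0.0158, 0, 0, 0, 0, 0.64],
    [-0.055, -0.0158, 0, 0, 0, 0, 0.64],
    [-0.055, -0.0158, 0, 0, 0, 0, 0.64],
    [0, 0, 0, 0, 0, 0, 0.64],
    [0, 0, 0, 0, 0, 0, 0.64]
  ]
}}

```text
time: 34.33
position: [0.4364, -0.2947, 0.1977]
tool_rot: [0.708, 0.707, 0.0, -0.001]
ft_force: [0.2, 0.5, 0.3]
grip_width: 0.0557
```

Down 0.076 to about 0.1215.

Request:
{"api": "drive_tool", "payload": {
  "series": [
    [0, 0, 0.04, 0, 0, 0, 0.64],
    [0, 0, 0.025, 0, 0, 0, 0.64],
    [0, 0, 0.01, 0, 0, 0, 0.64],
    [0, 0, 0, 0, 0, 0, 0.64],
    [0, 0, 0, 0, 0, 0, 0]
  ],
  "squeeze": 30
}}

```text
time: 34.95
position: [0.4377, -0.2954, 0.124]
tool_rot: [0.707, 0.707, -0.0, 0.001]
ft_force: [0.2, -0.3, 0.0]
grip_width: 0.0512
```

Request:
{"api": "drive_tool", "payload": {
  "series": [
    [0, 0, 0, 0, 0, 0, 0],
    [0, 0, 0, 0, 0, 0, 0],
    [0, 0, 0, 0, 0, 0, 0],
    [0, 0, 0, 0, 0, 0, 0]
  ]
}}

```text
time: 35.45
position: [0.4373, -0.2957, 0.1239]
tool_rot: [0.707, 0.707, 0.0, 0.001]
ft_force: [-0.3, -0.3, 5.7]
grip_width: 0.0383
```

Request:
{"api": "drive_tool", "payload": {
  "series": [
    [0, 0, -0.01, 0, 0, 0, 0],
    [0, 0, -0.02, 0, 0, 0, 0],
    [0, 0, -0.025, 0, 0, 0, 0],
    [0, 0, 0, 0, 0, 0, 0]
  ]
}}

```text
time: 35.95
position: [0.4376, -0.296, 0.1793]
tool_rot: [0.707, 0.707, -0.0, 0.002]
ft_force: [0.9, -0.3, -3.8]
grip_width: 0.038
```

Request:
{"api": "drive_tool", "payload": {
  "series": [
    [0.02, 0.005, 0, 0, 0, 0, 0],
    [0.04, 0.013, 0, 0, 0, 0, 0],
    [0.05, 0.017, 0, 0, 0, 0, 0],
    [0.05, 0.017, 0, 0, 0, 0, 0],
    [0.05, 0.017, 0, 0, 0, 0, 0]
  ]
}}

```text
time: 36.58
position: [0.5047, -0.082, 0.1765]
tool_rot: [0.707, 0.707, -0.001, -0.002]
ft_force: [0.7, -0.9, -4.3]
grip_width: 0.0384
```

Request:
{"api": "drive_tool", "payload": {
  "series": [
    [0.05, 0.017, 0, 0, 0, 0, 0],
    [0.038, 0.011, 0, 0, 0, 0, 0],
    [0.02, 0.0055, 0, 0, 0, 0, 0],
    [0, 0, 0.01, 0, 0, 0, 0],
    [0, 0, 0.02, 0, 0, 0, 0]
  ]
}}

```text
time: 37.2
position: [0.5386, 0.023, 0.1469]
tool_rot: [0.707, 0.707, -0.0, -0.0]
ft_force: [0.6, 0.0, -3.6]
grip_width: 0.0383
```

Request:
{"api": "drive_tool", "payload": {
  "series": [
    [0, 0, 0.015, 0, 0, 0, 0],
    [0, 0, 0.004, 0, 0, 0, 0],
    [0, 0, 0, 0, 0, 0, 0],
    [0, 0, 0, 0, 0, 0, 0]
  ]
}}

```text
time: 37.7
position: [0.54, 0.0224, 0.1296]
tool_rot: [0.707, 0.707, 0.0, 0.001]
ft_force: [0.2, -0.2, -3.3]
grip_width: 0.038
```

Request:
{"api": "drive_tool", "payload": {
  "series": [
    [0, 0, 0.002, 0, 0, 0, 0],
    [0, 0, 0, 0, 0, 0, 0],
    [0, 0, 0, 0, 0, 0, 0]
  ]
}}

```text
time: 38.08
position: [0.5395, 0.0227, 0.1272]
tool_rot: [0.707, 0.707, 0.0, 0.0]
ft_force: [0.3, 0.8, -4.5]
grip_width: 0.0386
```

Request:
{"api": "drive_tool", "payload": {
  "series": [
    [0, 0, 0.0015, 0, 0, 0, 0],
    [0, 0, 0, 0, 0, 0, 0]
  ]
}}

```text
time: 38.33
position: [0.5399, 0.0227, 0.1269]
tool_rot: [0.707, 0.707, 0.0, 0.001]
ft_force: [-1.4, 0.0, 5.2]
grip_width: 0.038
```

Request:
{"api": "drive_tool", "payload": {
  "series": [
    [0, 0, 0, 0, 0, 0, 0.64],
    [0, 0, 0, 0, 0, 0, 0.64],
    [0, 0, 0, 0, 0, 0, 0.64],
    [0, 0, -0.025, 0, 0, 0, 0.64],
    [0, 0, -0.048, 0, 0, 0, 0.64]
  ]
}}

```text
time: 38.95
position: [0.538, 0.0228, 0.1974]
tool_rot: [0.707, 0.707, -0.002, -0.002]
ft_force: [0.1, -0.2, 0.8]
grip_width: 0.0555
```

Request:
{"api": "drive_tool", "payload": {
  "series": [
    [-0.053, -0.003, 0, 0, 0, 0, 0.64],
    [-0.053, -0.003, 0, 0, 0, 0, 0.64],
    [-0.053, -0.003, 0, 0, 0, 0, 0.64],
    [-0.053, -0.003, 0, 0, 0, 0, 0.64],
    [-0.053, -0.003, 0, 0, 0, 0, 0.64]
  ]
}}

```text
time: 39.58
position: [0.5242, -0.244, 0.1985]
tool_rot: [0.707, 0.707, 0.0, 0.0]
ft_force: [0.5, -0.1, -0.7]
grip_width: 0.0554
```

Request:
{"api": "drive_tool", "payload": {
  "series": [
    [-0.053, -0.003, 0.02, 0, 0, 0, 0.64],
    [0, 0, 0.03, 0, 0, 0, 0.64],
    [0, 0, 0, 0, 0, 0, 0.64]
  ]
}}

```text
time: 39.95
position: [0.5194, -0.2946, 0.146]
tool_rot: [0.708, 0.706, -0.0, -0.003]
ft_force: [-0.1, 0.9, -0.5]
grip_width: 0.0558
```

Request:
{"api": "drive_tool", "payload": {
  "series": [
    [0, 0, 0.03, 0, 0, 0, 0.64],
    [0, 0, 0.0225, 0, 0, 0, 0.64],
    [0, 0, 0, 0, 0, 0, 0.64],
    [0, 0, 0, 0, 0, 0, 0],
    [0, 0, 0, 0, 0, 0, 0]
  ],
  "squeeze": 20
}}

```text
time: 40.58
position: [0.5223, -0.2957, 0.0976]
tool_rot: [0.707, 0.707, 0.0, 0.001]
ft_force: [-0.3, 0.6, 0.3]
grip_width: 0.0427
```

Request:
{"api": "drive_tool", "payload": {
  "series": [
    [0, 0, 0, 0, 0, 0, 0],
    [0, 0, 0, 0, 0, 0, 0],
    [0, 0, 0, 0, 0, 0, 0],
    [0, 0, 0, 0, 0, 0, 0]
  ]
}}

```text
time: 41.08
position: [0.5219, -0.2958, 0.097]
tool_rot: [0.707, 0.707, 0.0, 0.001]
ft_force: [-0.4, 0.1, 6.0]
grip_width: 0.0334
```

Request:
{"api": "drive_tool", "payload": {
  "series": [
    [0, 0, -0.01, 0, 0, 0, 0],
    [0, 0, -0.02, 0, 0, 0, 0],
    [0, 0, -0.025, 0, 0, 0, 0],
    [0, 0, 0, 0, 0, 0, 0]
  ]
}}

```text
time: 41.58
position: [0.5225, -0.2962, 0.1529]
tool_rot: [0.707, 0.707, 0.0, 0.002]
ft_force: [-0.3, -0.0, -0.6]
grip_width: 0.0331
```

Request:
{"api": "drive_tool", "payload": {
  "series": [
    [0.02, 0.001, 0, 0, 0, 0, 0],
    [0.04, 0.002, 0, 0, 0, 0, 0],
    [0.05, 0.002, 0, 0, 0, 0, 0],
    [0.05, 0.002, 0, 0, 0, 0, 0],
    [0.045, 0.001, 0, 0, 0, 0, 0]
  ]
}}

```text
time: 42.2
position: [0.5276, -0.0868, 0.1496]
tool_rot: [0.707, 0.707, -0.001, -0.002]
ft_force: [0.1, -0.6, -0.9]
grip_width: 0.0335
```

Request:
{"api": "drive_tool", "payload": {
  "series": [
    [0.03, 0.001, 0, 0, 0, 0, 0],
    [0.0115, 0, 0, 0, 0, 0, 0],
    [0, 0, 0.015, 0, 0, 0, 0],
    [0, 0, 0.02, 0, 0, 0, 0],
    [0, 0, 0.015, 0, 0, 0, 0]
  ]
}}

```text
time: 42.82
position: [0.5298, -0.0498, 0.0993]
tool_rot: [0.708, 0.706, -0.001, -0.001]
ft_force: [-5.2, 1.3, 25.4]
grip_width: 0.0334
```

Request:
{"api": "drive_tool", "payload": {
  "series": [
    [0, 0, 0.0025, 0, 0, 0, 0],
    [0, 0, 0, 0, 0, 0, 0],
    [0, 0, 0, 0, 0, 0, 0]
  ]
}}

```text
time: 43.2
position: [0.5299, -0.0497, 0.0983]
tool_rot: [0.708, 0.707, -0.0, -0.0]
ft_force: [-1.0, 0.1, 4.7]
grip_width: 0.0334
```

Request:
{"api": "drive_tool", "payload": {
  "series": [
    [0, 0, 0, 0, 0, 0, 0.64],
    [0, 0, 0, 0, 0, 0, 0.64],
    [0, 0, 0, 0, 0, 0, 0.64],
    [0, 0, -0.025, 0, 0, 0, 0.64],
    [0, 0, -0.05, 0, 0, 0, 0.64]
  ]
}}

```text
time: 43.82
position: [0.529, -0.0484, 0.1724]
tool_rot: [0.707, 0.707, -0.001, -0.002]
ft_force: [0.8, 0.2, -0.2]
grip_width: 0.0553
```

Request:
{"api": "drive_tool", "payload": {
  "series": [
    [0, 0, -0.05, 0, 0, 0, 0.64],
    [-0.055, -0.025, 0, 0, 0, 0, 0.64],
    [-0.055, -0.025, 0, 0, 0, 0, 0.64],
    [-0.055, -0.025, 0, 0, 0, 0, 0.64],
    [-0.055, -0.025, 0, 0, 0, 0, 0.64]
  ]
}}

```text
time: 44.45
position: [0.4297, -0.2703, 0.2237]
tool_rot: [0.707, 0.707, 0.0, 0.0]
ft_force: [0.6, -0.8, -0.1]
grip_width: 0.0556
```

Request:
{"api": "drive_tool", "payload": {
  "series": [
    [-0.055, 0, 0, 0, 0, 0, 0.64],
    [0, 0, 0, 0, 0, 0, 0.64],
    [0, 0, 0, 0, 0, 0, 0.64]
  ]
}}

```text
time: 44.82
position: [0.4299, -0.323, 0.2231]
tool_rot: [0.707, 0.707, 0.0, -0.001]
ft_force: [0.0, 0.4, 0.7]
grip_width: 0.0554
```

Run:
```python
from part import *
part('t5','top',.434,.274,.021,.06)
im,d,m=load('t5'); P=cloud(d,m)
for n,u in(('sq',(222,170,252,205)),('am',(252,170,281,207)),('rd',(281,178,308,210)),('gauge',(165,160,200,195)),('timer',(375,150,420,178))):
  for f in('top0','t5'):
    im,d,m=load(f); P=cloud(d,m)
    k=np.zeros(d.shape,bool); k[u[1]:u[3],u[0]:u[2]]=1; k&=(d>0)&(P[...,2]>.03)
    zt=np.percentile(P[...,2][k],95); X=P[k&(P[...,2]>zt-.008)]
    print(n,f,round(zt,4),cv2.minEnclosingCircle(X[:,:2].astype(np.float32)*1000))
cv2.imwrite('pics/v5.png',cv2.resize(cv2.imread('pics/t5.png')[110:290,110:430],(800,450)))
```

```text
[ 0.42993838 -0.3230198   0.22308291]
top ((432.0467529296875, 272.7159423828125), (34.46952438354492, 52.06758499145508), 74.52774047851562) [0.02216721 0.02563174 0.03773766] 261
sq top0 0.1098 ((547.0056762695312, 89.58499145507812), 19.10894203186035)
sq t5 0.1096 ((546.4541015625, 90.3673324584961), 19.27385711669922)
am top0 0.1393 ((539.5794067382812, 20.749637603759766), 19.165443420410156)
am t5 0.1391 ((537.9401245117188, 22.12257957458496), 19.063810348510742)
rd top0 0.1101 ((528.7669067382812, -51.28771209716797), 16.696577072143555)
rd t5 0.1101 ((527.4948120117188, -51.42959976196289), 16.788619995117188)
gauge top0 0.1388 ((567.8580322265625, 230.3812255859375), 3.8762757778167725)
gauge t5 0.137 ((567.9938354492188, 230.4666290283203), 4.014176368713379)
timer top0 0.0612 ((608.2020874023438, -318.33612060546875), 33.020416259765625)
timer t5 0.0613 ((611.03466796875, -318.92852783203125), 33.3173828125)
```

View pics/v5.png

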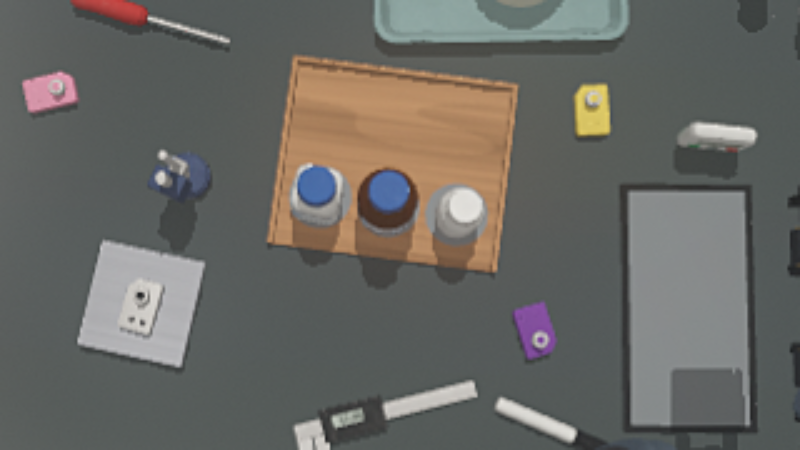

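```bash
python3 -c "
from rig import robot
o=robot.get_obs(); print(o['time'],o['ft_force']); print(robot.hand_in())"
```

```text
44.875 [ 0.04625208 -0.28702101 -0.4776321 ]
the job is handed in; nothing more can be done
None
```

The job is done and handed in at 44.9 s of the 144 s allowed. I moved the three bottles onto the mat, laid the part boss up in the middle of the surface plate, then put each bottle back in its place in the caddy.

My last checks, from the top camera with the gripper raised clear:

| Item | Result | Limit |
|---|---|---|
| Part, distance from plate centre | about 3 mm, lying flat | 15 mm |
| Square bottle, from start position | about 1 mm, standing | 15 mm |
| Amber bottle, from start position | about 2 mm, standing | 15 mm |
| Round bottle, from start position | about 1.3 mm, standing | 15 mm |
| Gauge, apparent shift | under 1 mm | 20 mm |
| Timer, apparent shift | 3 mm (not approached; taken as measurement noise) | 20 mm |

- **Disagreements:** the wrist and top cameras differed by 2–4 mm in y for the bottle caps and about 6 mm for the part. A single scene-camera reading put the part about 9–10 mm from the plate centre, on far fewer pixels and with a distorted outline, so I relied on the top camera.
- **Force:** the round bottle touched down a little hard, with a brief 25 N at the wrist, well under the 120 N limit.

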